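# Hang the garlic pail on the hook stand

## Robot

A 6-joint arm with a two-finger parallel gripper is mounted at the origin on a cart in front of the work surface, level with it; the furniture and walls round the work are solid. World frame = base frame: x ahead of the robot, y to its left, z up, the work surface at z = 0. Lengths are in mm, angles in rad, forces in N, time in s.
With the tool pointing down it reaches from about 275 to 750 mm from the base axis. Payload 10.2 kg.
Tool frame: the origin (TCP) lies midway between the tips of the shut fingers; the grasp point (between the pads) lies 19 mm behind it; z points along the fingers, y is the line along which they close (so a half turn about z gives the same grasp; the last joint's range is limited). The gripper opens to 88 mm and grips with 3 to 60 N. Pads are 18 mm wide; open, the fingers measure 123 mm over their backs; the gripper's body (75 mm by 187 mm) begins 45 mm behind the grasp point.
Start: joints at [-1.341, 0.313, 1.498, -0, 1.331, -0.223], TCP at [229.668, -472.106, 238.72] pointing down, gripper open.
Joint ranges: [-2.94, 2.94], [-0.97, 2.17], [0.19, 2.56], [-1.23, 4.37], [0.02, 3.11], [-2.88, 2.88]. Speed limits (rad/s): [2.39, 2.39, 3.01, 3.14, 3.14, 3.14].

## Interface

Orientations are given as a rotation vector (axis times angle).
In Python, from plant import env gives the robot as it stands.
- The arm moves only by the shell command python3 -m handwheel 'ROWS' [FORCE]. ROWS is JSON, a list of rows, each a list of 7 numbers: the shift along the world's x, y, z in cm, then the turn, a rotation vector about the world's x, y, z in rad, then the closure, from -1 (fully open) to 1 (shut), so that 0 is half open. In form: [[dx, dy, dz, rx, ry, rz, grip], ...]. A call has 1 to 5 rows; each row is the pose to reach, as a shift and turn from the pose commanded when the call began; what a row does not reach only later rows make up. A row lasts 1/8 s, in which the tool goes at most 62.5 mm and 10.7 degrees, less where a joint would pass 70% of its speed; a pose out of reach is approached as far as the arm can. A call with a gripper value outside its range is refused whole. The fingers move at their own pace and stop on an object; FORCE is the grip in N (left out, the last holds). Time passes only in rows, so rows that repeat a pose let the fingers close. It gives the time, the measured TCP pose, the force, the opening and the grip force at its end, in the units of the state.
- env.sense(): the state, without advancing time (a new reading comes with each control period).
- env.camera(name): name is "scene" or "side" or "wrist"; returns a dict with "image" (384x512x3 uint8, red, green, blue), "vfov" (degrees; the focal length in pixels is half the picture's height over the tangent of half this angle, whatever the lens; pixels are square), "cx", "cy" (the principal point, pixels), "R" (3x3) and "t" (3): a world point X has camera coordinates R X + t; the wrist camera has in their place "hand_eye" (4x4, takes a point from camera to tool coordinates, whose origin is the TCP and whose axes are the flange's). Camera axes: x right, y down, z forward; pixel columns grow to the right and rows downward; lengths in mm; the calibration is good to about 2 mm. A picture is of the moment at which its call begins: read the wrist's pose just before it. There is no depth.
- env.job_done(): hands the job in; it is judged then, once.
The state is a dict: "time": time; "joints": joint angles; "joint_velocities": joint speeds; "joint_torque": joint torques, N m; "ee_pos": TCP position; "tool_rot": TCP orientation; "ft_force": force on the tool from outside, world axes, zero at the start; "moment": the same for the moment, N m; "finger_gap": opening from 0.0 (shut) to 1.0 (fully open); "grasp_force": force on a finger pad.
Only numpy, scipy, OpenCV 4.12 (cv2) and the standard library are available. Lean on these libraries where they do the work, as an engineer would, in place of code of your own. Each camera call takes 0.05 s, during which the arm holds its last target. There are 200 camera calls.

## Task

Swing the flat-lying handle of the little green pail upright while the pail still stands on the worktop, then lift the pail by that handle and hang it on the stand, with the handle's wire lying in the dips of both hook prongs. Let go so that the pail hangs there quietly with the garlic still in it, and do not tip the pail or disturb the other things.

Things in the scene. Friction and masses are not known exactly. Their poses are not given: they have to be found in the camera images.
- pail: Small open green steel pail, 82 mm high, 76 mm across the foot, 100 mm across the rim, about 0.4 kg, standing loose on the worktop. Origin: centre of the underside; z up; y along the pivot axis of its wire handle (bail); x points to the side where the handle lies at the start. Pivots at x = 0, y = +-60 mm, z = 74 mm.
- bail (a joint): Angle of the pail's handle, rad: 0 = flat and level over the pail's +x side; pi/2 = upright; pi = flat towards -x (stops at 0 and pi). It swings easily and falls if let go. A U of 6 mm steel wire: legs at y = +-60 mm, rounded corners, a cross piece 100 mm from the pivot axis, straight for y = -48 to +48 mm.
- bail_grip (a point): Centre of the light wooden roll on the middle of the handle's cross piece, 100 mm from the pivot axis; at the start 74 to 80 mm up, roll about 42 mm clear of the pail's rim. Roll: 16 mm in diameter, 40 mm long along y; it turns freely on the wire, so it can be held while the handle swings. Axes: the handle's; x from pivot axis to roll, y along the roll.
- hook_stand: Dark steel stand fixed to the worktop: wooden foot 110 mm across, 12 mm thick; 14 mm post, ball on top (245 mm high); two-pronged hook. Origin: under the foot, on the post's axis; z up. Prongs (10 mm bars) point to its -x, roughly to the robot, 98 mm long, at y = +-35 mm, with a crossbar at x = 0 and nothing between, so fingers fit there. They dip at x = -75 mm; the tips turn up.
- hook_seat (a point): Midway between the two prong dips: where the centre of the handle's wire (and of the roll) lies when the pail hangs properly; stand's x = -75 mm, 228 mm above the worktop. Axes: the stand's. The prong tips (23 mm nearer -x) rise to 22 mm above this point. The 40 mm roll fits between the prongs (60 mm free).
- garlic: Garlic bulb, 56 mm across, lying loose inside the pail. Origin: underside of the bulb as modelled.
- mug: Grey-blue mug, 85x116x59 mm, a bystander on the front strip. Origin: centre of the underside.
- lime: Lime, 52 mm, bystander at the front left. Origin: its underside as placed.
- espresso_cup: Green and white espresso cup, 64x89x48 mm, bystander at the front left. Origin: centre of the underside.
- shaker: Glass shaker with grey cap, 43 mm square, 91 mm high, bystander at the front right. Origin: centre of the underside.
- pepper_mill: Wooden pepper mill, 58 mm in diameter, 170 mm high, bystander at the front right. Origin: centre of the underside.
- spice_green: Spice jar with red cap and green label, 45 mm in diameter, 106 mm high, bystander behind the stand. Origin: centre of the underside.
- spice_red: Spice jar with red cap and brown-red label, 45 mm in diameter, 106 mm high, bystander behind the stand. Origin: centre of the underside.

How it is judged (in metres and radians):
On the way:
1. the handle is raised to within 0.5 rad of upright while the pail stands on the worktop (value of joint bail between 1.07 and 2.07 rad and height (world z) of pail below 0.006 m and angle between pail's own z axis and vertical below 0.15 rad), for 0.1 s.
At the end, for the whole second after the job is handed in: The pail hangs released and still, underside over 40 mm up, upright within 0.3 rad, garlic in it; the middle of its handle wire is at the hook seat within 20 mm (30 mm towards the post), -6 to +14 mm in height, the wire parallel to the line across the prongs within 0.25 rad (x of bail_grip in the frame of hook_seat between -0.02 and 0.03 m and y of bail_grip in the frame of hook_seat between -0.02 and 0.02 m and z of bail_grip in the frame of hook_seat between -0.006 and 0.014 m and angle between the y axis of bail_grip and the y axis of hook_seat, either way round below 0.25 rad and height (world z) of pail above 0.04 m and angle between pail's own z axis and vertical below 0.3 rad and contact force between pail and hook_stand above 1.5 N and horizontal distance between garlic and pail below 0.05 m and z of garlic in the frame of pail between -0.005 and 0.065 m and linear speed of pail below 0.06 m/s); the robot touches nothing.
It fails at once if the pail is tipped by more than 0.6 rad (angle between pail's own z axis and vertical above 0.6 rad).
It fails at once if the garlic is lost from the pail (distance between garlic and pail above 0.12 m).
It fails at once if another thing is moved by more than 40 mm (distance of any of mug, lime, espresso_cup, shaker, pepper_mill, spice_green, spice_red from where it was at the start of the episode above 0.04 m).
It also fails if it takes over 64 s, if anything falls off the work surface, if the arm or the gripper's body presses on something with over 40 N, if the wrist force passes 120 N, or if a joint passes its speed limit or range.

## Working session

There is one attempt and no reset: what is moved stays moved. The work goes in short steps, Python scripts to look and compute and a shell command to move; the robot and the scene stay as the last step left them, time stands still between calls to the robot, and variables do not carry over. Pictures are saved under pics/ and viewed, at most 10 in all, crops included, and the job is handed in when it is done.

```bash
ls; mkdir -p pics
cat > h.py <<'E'
import numpy as np,cv2,json
from plant import env
def snap(n,f):
    c=env.camera(n); cv2.imwrite(f'pics/{f}.png',cv2.cvtColor(np.array(c['image']),cv2.COLOR_RGB2BGR))
    np.savez(f'pics/{f}.npz',**{k:np.array(v) for k,v in c.items()}); return c
def load(f): return dict(np.load(f'pics/{f}.npz'))
def K(c):
    f=192/np.tan(np.radians(float(c['vfov']))/2); return f,float(c['cx']),float(c['cy'])
def ray(c,u,v):
    f,cx,cy=K(c); R=np.array(c['R']);t=np.array(c['t']).ravel()
    d=R.T@np.array([(u-cx)/f,(v-cy)/f,1]); return -R.T@t,d/np.linalg.norm(d)
def plane(c,u,v,z):
    o,d=ray(c,u,v); return o+d*(z-o[2])/d[2]
def proj(c,X):
    f,cx,cy=K(c); p=np.array(c['R'])@np.array(X)+np.array(c['t']).ravel(); return p[0]/p[2]*f+cx,p[1]/p[2]*f+cy
def tri(c1,p1,c2,p2):
    o1,d1=ray(c1,*p1);o2,d2=ray(c2,*p2)
    s=np.linalg.lstsq(np.c_[d1,-d2],o2-o1,rcond=None)[0]
    a,b=o1+d1*s[0],o2+d2*s[1]; return (a+b)/2,np.linalg.norm(a-b)
E
python3 - <<'E'
from h import *
for n in('scene','side'):
    c=snap(n,n+'0'); print(n,c['vfov'],c['cx'],c['cy'],(-np.array(c['R']).T@np.array(c['t']).ravel()).round())
a=[cv2.imread(f'pics/{n}0.png') for n in('scene','side')]
print(env.sense())
E
```

```text
pics
scene 53.992523117106764 255.3951396085461 195.13945439258075 [-119. -838. 1282.]
side 49.948051760880716 261.66033466769414 187.11529320424057 [ 624. 1333. 1151.]
{'time': 0.1, 'joints': array([-1.34138065e+00,  3.13347234e-01,  1.49835326e+00, -3.66969211e-05,
        1.33098495e+00, -2.23404389e-01]), 'joint_velocities': array([-0.00041243, -0.00158183, -0.00254701,  0.00205704, -0.00081439,
        0.00122803]), 'joint_torque': array([ 2.28158635e-03, -4.02815509e+01, -2.52642596e+01,  6.95345155e-02,
        3.42927687e-02, -5.58057775e-05]), 'ee_pos': array([ 229.61702154, -471.88095991,  238.24520581]), 'tool_rot': array([-3.06034679e+00, -7.04994782e-01,  6.11241173e-05]), 'ft_force': array([-0.19217624,  0.0754538 , -0.0545186 ]), 'moment': array([ 0.04662562, -0.02352536,  0.04336993]), 'grasp_force': 0.0, 'finger_gap': 1.0020236767996573}
```

View pics/scene0.png

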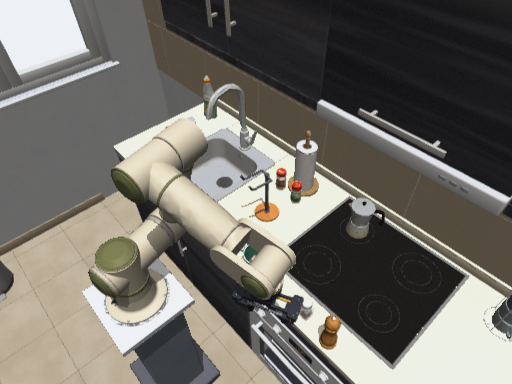

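View pics/side0.png

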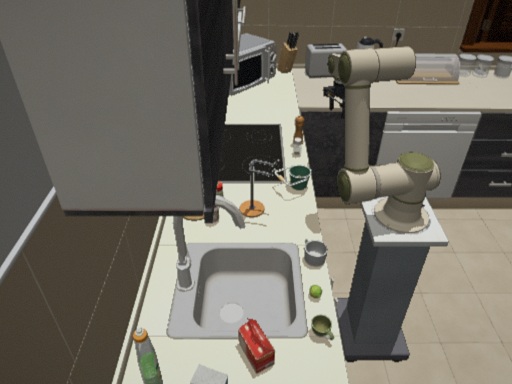

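The scene view shows the stand foot at (267,212) and the pail mostly hidden behind the arm at (250,252). In the side view the pail is at (299,178), the stand foot at (252,208) and the mug at (316,254).

Run:
```python
from h import *
s=load('side0');c=load('scene0')
print('foot scene',plane(c,267,212,12),'side',plane(s,252,208,12))
print('pail',plane(s,299,171,82),'mug',plane(s,316,247,59),'shaker',plane(s,297,145,45),'mill',plane(s,299,127,85))
im=cv2.imread('pics/side0.png')
cv2.imwrite('pics/side0c.png',cv2.resize(im[110:270,200:360],(800,800),interpolation=cv2.INTER_CUBIC)[:600])
```

```text
foot scene [636.28515301 -41.94109525  12.        ] side [635.94267409 -29.19453811  12.        ]
pail [ 423.14877741 -208.54719458   82.        ] mug [397.17143479 250.78482203  59.        ] shaker [ 406.77540997 -497.45564143   45.        ] mill [ 389.13333824 -616.27077816   85.        ]
```

View pics/side0c.png

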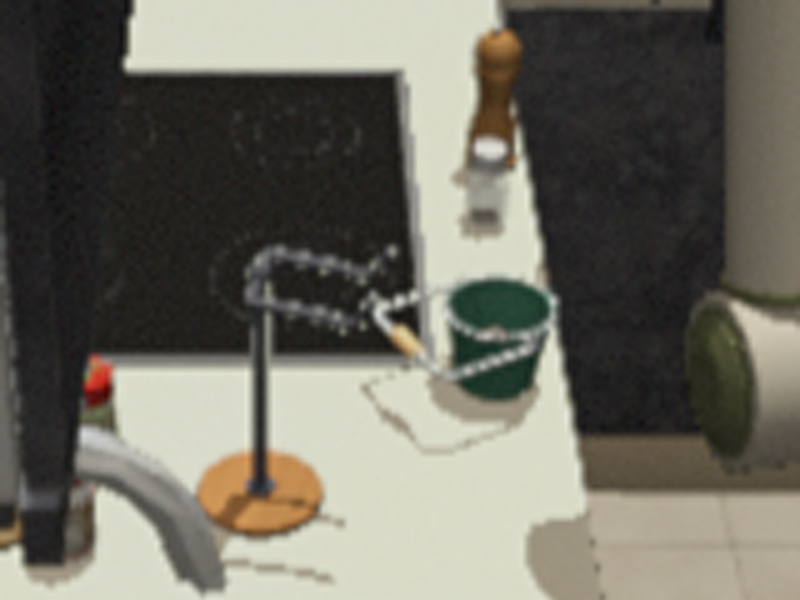

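The crop shows the handle lying away from the robot, with the roll at about side pixel (281,178). The pail rim centre is at about (300,169) and the post foot at about (252,208). Next I'll work out rough directions and the wrist camera offset.

Run:
```python
from h import *
from scipy.spatial.transform import Rotation as Ro
s=load('side0')
roll=plane(s,280.8,178.2,77);pail=plane(s,299.8,169.4,82)
print('roll',roll,'pail',pail,'d',np.hypot(*(roll-pail)[:2]),np.degrees(np.arctan2(*(roll-pail)[1::-1])))
for n,p in dict(nearTip=(273,172),nearDip=(269,174.4),farTip=(278.6,160),ball=(252,160)).items(): print(n,plane(s,*p,235))
c=env.camera('wrist');print(c['vfov'],c['cx'],c['cy'],np.array(c['hand_eye']).round(3));
print(Ro.from_rotvec(env.sense()['tool_rot']).as_matrix().round(3))
```

```text
roll [ 508.31500342 -158.90170307   77.        ] pail [ 418.39939234 -221.41771364   82.        ] d 109.51286999058836 34.80989528474346
nearTip [553.68863572  19.55106422 235.        ]
nearDip [569.64650284  35.79723077 235.        ]
farTip [528.15624202 -65.47961357 235.        ]
ball [635.83256971 -64.66665906 235.        ]
67.73747068688786 249.9793658872163 190.58488664363995 [[-1.00000e-03 -9.62000e-01 -2.75000e-01  6.98120e+01]
 [ 1.00000e+00 -0.00000e+00 -1.00000e-03  9.60000e-01]
 [ 0.00000e+00 -2.75000e-01  9.62000e-01 -1.45738e+02]
 [ 0.00000e+00  0.00000e+00  0.00000e+00  1.00000e+00]]
[[ 0.899  0.437 -0.   ]
 [ 0.437 -0.899  0.001]
 [ 0.    -0.001 -1.   ]]
```

```bash
python3 -m handwheel '[[5,5,6,0,0,0.17,-1],[9,9,9,0,0,0.34,-1],[13,13,9,0,0,0.51,-1],[17,18,9,0,0,0.68,-1],[21,24,9,0,0,0.85,-1]]'; python3 -m handwheel '[[0,0,1,0,0,0.18,-1],[0,0,2,0,0,0.36,-1],[0,0,2,0,0,0.54,-1],[0,0,2,0,0,0.72,-1],[0,0,2,0,0,0.87,-1]]';python3 -m handwheel '[[0,0,0,0,0,0,-1],[0,0,0,0,0,0,-1]]'
cat >> h.py <<'E'
from scipy.spatial.transform import Rotation as Ro
def wsnap(f):
    s=env.sense(); c=env.camera('wrist'); T=np.eye(4);T[:3,:3]=Ro.from_rotvec(s['tool_rot']).as_matrix();T[:3,3]=s['ee_pos']
    M=np.linalg.inv(T@np.array(c['hand_eye'])); c=dict(c); c['R']=M[:3,:3]; c['t']=M[:3,3]; c.pop('hand_eye')
    cv2.imwrite(f'pics/{f}.png',cv2.cvtColor(np.array(c['image']),cv2.COLOR_RGB2BGR))
    np.savez(f'pics/{f}.npz',**{k:np.array(v) for k,v in c.items()}); return c
E
python3 - <<'E'
from h import *
wsnap('w1'); s=env.sense();print(s['ee_pos'],s['joints'],Ro.from_rotvec(s['tool_rot']).as_matrix().round(3)); snap('scene','scene1')
E
```

```text
time: 0.78
ee_pos: [421.7, -257.3, 328.4]
tool_rot: [2.493, 1.911, 0.0]
ft_force: [0.4, 0.2, -0.3]
finger_gap: 0.999
grasp_force: 0.0
time: 1.4
ee_pos: [420.6, -258.8, 348.1]
tool_rot: [-1.455, -2.784, -0.0]
ft_force: [-0.6, -0.3, 0.3]
finger_gap: 1.0
grasp_force: 0.0
time: 1.65
ee_pos: [420.7, -258.9, 348.2]
tool_rot: [-1.467, -2.778, -0.0]
ft_force: [-0.3, -0.1, -0.6]
finger_gap: 1.003
grasp_force: 0.0
[ 420.66227706 -258.91529678  348.24676521] [-7.89414515e-01  1.88741191e-01  1.37522692e+00  5.85852539e-06
  1.57776134e+00 -1.38905535e+00] [[-0.564  0.826 -0.   ]
 [ 0.826  0.564  0.   ]
 [ 0.    -0.    -1.   ]]
```

View pics/w1.png

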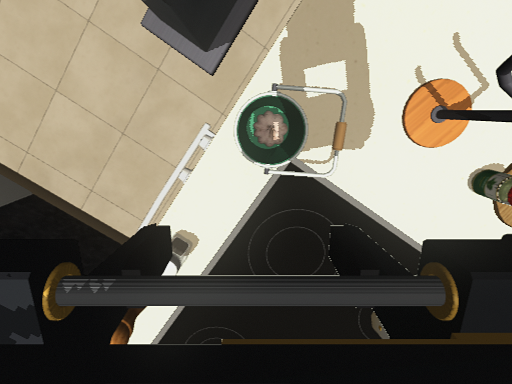

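The wrist view shows the pail rim centred at (270,129), pivots at (276,87) and (267,171), the wooden roll at (340,136), and the garlic inside. The stand foot is at (437,113), with the post just entering at the right.

Run:
```python
from h import *
c=load('w1');s=load('side0')
im=cv2.cvtColor(c['image'],cv2.COLOR_RGB2HSV)
m=cv2.inRange(im,(5,70,40),(25,255,255)); 
def comp(m,box):
    x0,y0,x1,y1=box; k=np.zeros_like(m);k[y0:y1,x0:x1]=m[y0:y1,x0:x1]
    n,l,st,ce=cv2.connectedComponentsWithStats(k);i=1+st[1:,4].argmax();pts=np.argwhere(l==i)[:,::-1].astype(np.float32);return ce[i],st[i],pts
ce,st,p=comp(m,(325,105,360,165));r=cv2.minAreaRect(p);print('roll px',ce,st,r)
b=cv2.boxPoints(r);print('roll corners',[plane(c,*q,77).round(1)[:2] for q in b]);roll=plane(c,*r[0],77);print('roll',roll)
g=cv2.inRange(im,(65,80,20),(95,255,255));ce,st,p=comp(g,(220,70,320,190));h=cv2.convexHull(p);e=cv2.fitEllipse(h);print('pail',e,plane(c,*e[0],82))
for q in((276,87),(267,171)):print('pivot',plane(c,*q,74))
pv=(plane(c,276,87,74)+plane(c,267,171,74))/2;d=roll-pv;print('d',np.hypot(*d[:2]),np.degrees(np.arctan2(d[1],d[0])))
d=plane(c,267,171,74)-plane(c,276,87,74);print('pivot sep',np.hypot(*d[:2]),np.degrees(np.arctan2(d[1],d[0])))
f=cv2.inRange(im,(5,110,100),(20,255,255));ce,st,p=comp(f,(395,70,485,155));e=cv2.fitEllipse(cv2.convexHull(p));print('foot',e,plane(c,*e[0],12))
a=np.array(e[0]);print('rad',[np.hypot(*(plane(c,*(a+o),12)-plane(c,*a,12))[:2]) for o in((e[1][0]/2,0),(0,e[1][1]/2))])
print('proj of roll in side',proj(s,roll))
```

```text
roll px [339.02873563 135.3362069 ] [332 121  16  30 348] ((339.16259765625, 135.58642578125), (12.80457878112793, 28.88574981689453), 7.431407928466797)
roll corners [array([ 509.4, -181.6]), array([ 488.3, -146.9]), array([ 504.7, -138.6]), array([ 526.2, -173.1])]
roll [ 506.99155298 -159.81348075   77.        ]
pail ((267.3260498046875, 126.8354263305664), (42.36509704589844, 43.60539245605469), 9.895096778869629) [ 414.22900836 -207.85913272   82.        ]
pivot [ 393.68821016 -157.19487321   74.        ]
pivot [ 451.79128445 -261.05196995   74.        ]
d 97.62088416168645 30.33910081681565
pivot sep 119.00530990429087 -60.775075765740795
foot ((437.34320068359375, 112.76628112792969), (61.61024856567383, 73.85771942138672), 42.65571975708008) [635.33164785 -34.88263782  12.        ]
rad [np.float64(50.065519825519424), np.float64(60.928175634043185)]
proj of roll in side (np.float64(281.0863262843951), np.float64(178.08159989658947))
```

```bash
python3 -m handwheel '[[0.5,4,3,0,0,-0.04,-0.5],[1,8,5,0,0,-0.08,0],[2,12,7,0,0,-0.08,0],[2,14,7,0,0,-0.08,0],[2,14,7,0,0,-0.08,0]]'
python3 - <<'E'
from h import *
wsnap('w2');snap('scene','scene2');snap('side','side2')
E
```

```text
time: 2.38
ee_pos: [440.7, -118.1, 418.6]
tool_rot: [1.571, 2.72, -0.0]
ft_force: [-0.1, -0.6, 0.8]
finger_gap: 0.504
grasp_force: 0.0
```

View pics/w2.png

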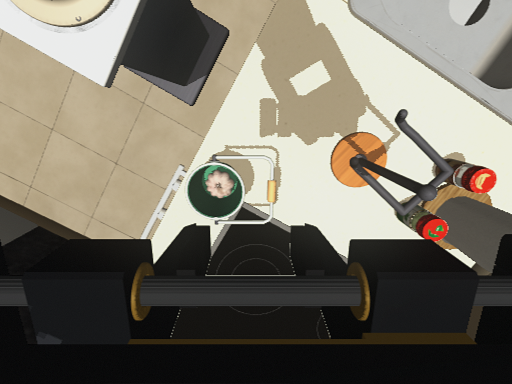

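The second wrist view shows the prong tips at (402,116) and (358,161), the crossbar ends near (449,170) and (408,213), and the post ball near (432,190). The foot is at (359,158).

Run:
```python
from h import *
c=load('w2');ang=lambda d:np.degrees(np.arctan2(d[1],d[0]))
L,F=plane(c,402,116,245),plane(c,358,161,245);d=L-F;print('tips',L,F,np.hypot(*d[:2]),'stand x ang',ang(d)-90)
for z in(228,):
    a,b=plane(c,449,171,z),plane(c,408,213,z);d=a-b;print('xbar',a,b,np.hypot(*d[:2]),ang(d)-90)
B=plane(c,432,190,240);print('ball',B, 'foot',plane(c,359,158,12))
m=(L+F)/2;d=B-m;print('mid',m,np.hypot(*d[:2]),ang(d))
m2=(a+b)/2;d=m2-m;print('xbar mid',m2,np.hypot(*d[:2]),ang(d))
im=cv2.cvtColor(c['image'],cv2.COLOR_RGB2BGR)
cv2.imwrite('pics/w2c.png',cv2.resize(im[90:240,320:520],(800,600),interpolation=cv2.INTER_CUBIC))
```

```text
tips [551.15340333  17.47952576 245.        ] [538.87693123 -46.25574251 245.        ] 64.90682697905106 stand x ang -10.902595208181339
xbar [647.68466199  -1.03993989 228.        ] [638.85217674 -67.9428259  228.        ] 67.48339760231633 -7.520668197586787
ball [636.8462859 -30.6836806 240.       ] foot [634.66194477 -31.81620194  12.        ]
mid [545.01516728 -14.38810837 245.        ] 93.26574945978034 -10.062476863420848
xbar mid [643.26841936 -34.4913829  228.        ] 100.28879893527551 -11.56349941566891
```

View pics/w2c.png

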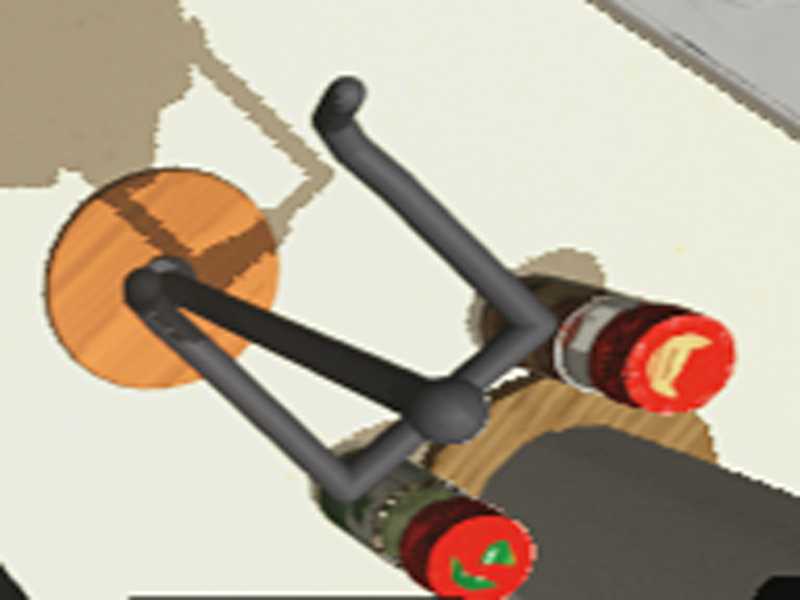

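The crop refines the prong tips to (407,114) and (357.5,162), the crossbar corners to (455,171) and (407,211), and the ball centre to (432.5,191).

Run:
```python
from h import *
c=load('w2');ang=lambda d:np.degrees(np.arctan2(d[1],d[0]))
P=lambda p,z:plane(c,*p,z)[:2]
for zt,zc in((245,228),(245,222),(248,225)):
    L,F=P((407,113.8),zt),P((357.5,162),zt);a,b=P((454,171.5),zc),P((407,211.5),zc);B=P((432.5,191.3),237)
    for n,d in(('tips',L-F),('bar',a-b)):print(n,np.hypot(*d),ang(d)-90)
    d=(a+b-L-F)/2;print('mids',(L+F)/2,(a+b)/2,np.hypot(*d),ang(d),'ball',B)
    u=(a+b-L-F);u/=np.hypot(*u);print('seat from bar',(a+b)/2-75*u,'from tips',(L+F)/2+22*u,'from ball',B-75*u)
for n,f in(('side','side2'),):
    s=load(f);print('side proj tips/ball',[proj(s,[*q,z]) for q,z in((L,245),(F,245),(B,237))])
```

```text
tips 71.12973310608653 -12.445946193433045
bar 70.49672690637261 -13.765714532516014
mids [546.72407324 -12.73711714] [644.90179111 -32.75435706] 100.19757571867713 -11.523959079893984 ball [640.5516138  -31.38650451]
seat from bar [571.41369733 -17.77103053] from tips [568.28058074 -17.13222625] from ball [567.06352003 -16.40317798]
tips 71.12973310608653 -12.445946193433045
bar 71.75454943245913 -13.765714532515958
mids [546.72407324 -12.73711714] [649.1790246  -32.30154555] 104.30620267765195 -10.81084606980715 ball [640.5516138  -31.38650451]
seat from bar [575.51014245 -18.23400121] from tips [568.333612   -16.86359681] from ball [566.88273166 -17.31896017]
tips 70.46138775300653 -12.44594619343303
bar 71.12563816941586 -13.765714532515972
mids [545.39407838 -13.16366274] [647.04040785 -32.5279513 ] 103.4744024720356 -10.785974809847362 ball [640.5516138  -31.38650451]
seat from bar [573.36542613 -18.49238687] from tips [567.00540635 -17.28076163] from ball [566.87663209 -17.35094008]
side proj tips/ball [(np.float64(273.27103321080807), np.float64(170.1276506923278)), (np.float64(276.481671476904), np.float64(160.3544741561979)), (np.float64(250.75111783863568), np.float64(164.1715449700087))]
```

```bash
python3 -m handwheel '[[3,-2,-5,0,0,0,0],[6.7,-4.1,-11,0,0,0,0],[6.7,-4.1,-17,0,0,0,0],[6.7,-4.1,-23,0,0,0,0],[6.7,-4.1,-28,0,0,0,0]]'; python3 -m handwheel '[[0,0,0,0,0,0,0],[0,0,0,0,0,0,0]]'
python3 - <<'E'
from h import *
wsnap('w3');snap('side','side3');s=env.sense();print(s['ee_pos'],s['tool_rot'],s['finger_gap'])
a=cv2.imread('pics/w3.png');b=cv2.resize(cv2.imread('pics/side3.png')[120:216,240:340],(400,384),interpolation=cv2.INTER_CUBIC)
cv2.imwrite('pics/v3.png',cv2.resize(np.hstack([a,b]),None,fx=.87,fy=.87))
E
```

```text
time: 3.15
ee_pos: [506.9, -160.7, 135.6]
tool_rot: [-1.575, -2.717, 0.0]
ft_force: [0.8, 0.0, 1.0]
finger_gap: 0.498
grasp_force: 0.0
time: 3.4
ee_pos: [508.6, -160.9, 140.4]
tool_rot: [1.573, 2.716, -0.0]
ft_force: [0.5, -0.3, 0.6]
finger_gap: 0.503
grasp_force: 0.0
[ 508.68336518 -160.73864414  140.72673912] [ 1.57136689e+00  2.71553324e+00 -3.88607169e-05] 0.4972710049587917
```

View pics/v3.png

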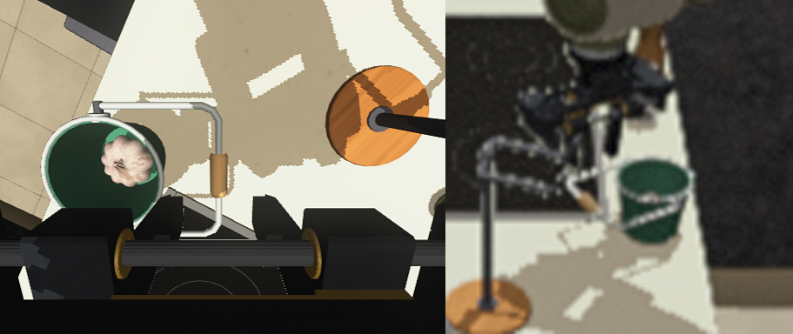

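Wrist view: the roll at (251,202) full-res is centred between the fingertips, which are at about columns 209 and 291. The side crop shows the gripper above the roll and clear of the prongs.

```bash
python3 - <<'E'
from h import *
c=load('w3');im=cv2.cvtColor(c['image'],cv2.COLOR_RGB2HSV)
m=cv2.inRange(im,(5,70,40),(25,255,255));k=np.zeros_like(m);k[165:235,235:270]=m[165:235,235:270]
r=cv2.minAreaRect(np.argwhere(k>0)[:,::-1].astype(np.float32));print(r);print(plane(c,*r[0],80),[plane(c,*q,80)[:2].round(1) for q in cv2.boxPoints(r)])
E
python3 -m handwheel '[[0,0,-2.5,0,0,0,0],[0,0,-5,0,0,0,0],[0,0,-6.8,0,0,0,0],[0,0,-8.2,0,0,0,0],[0,0,-8.2,0,0,0,0]]'
```

```text
((252.0, 196.0), (34.0, 62.0), 0.0)
[ 505.94830344 -154.92329549   80.        ] [array([ 507.1, -183.3]), array([ 483.4, -140.6]), array([ 504.9, -128.2]), array([ 530. , -170.2])]
time: 4.12
ee_pos: [507.8, -160.0, 56.5]
tool_rot: [1.573, 2.719, -0.0]
ft_force: [0.4, 0.6, -0.4]
finger_gap: 0.5
grasp_force: 0.0
```

```bash
python3 -m handwheel '[[0,0,0,0,0,0,1],[0,0,0,0,0,0,1],[0,0,0,0,0,0,1],[0,0,0,0,0,0,1],[0,0,0,0,0,0,1]]' 20
python3 - <<'E'
from h import *
s=env.sense();print(s['ee_pos'],s['ft_force'],s['finger_gap']*88,s['grasp_force'])
p=np.array([422.7,-209.1]);g=s['ee_pos'];d=g[:2]-p;R=np.hypot(*d);u=np.array([np.cos(np.radians(29.8)),np.sin(np.radians(29.8))]);print('R',R)
z0=g[2]+19
a0=np.arcsin((z0-74)/100)
for a in np.linspace(0,np.pi/2-.05,11)[1:]:
    t=max(a,a0)
    print(round(np.degrees(a)),(100*(np.cos(t)-np.cos(a0))*u/10).round(2),round((74+100*np.sin(t)-z0)/10,2))
E
```

```text
time: 4.75
ee_pos: [507.9, -160.0, 56.6]
tool_rot: [1.573, 2.719, 0.0]
ft_force: [1.1, 0.3, 2.2]
finger_gap: 0.17
grasp_force: 19.6
[ 507.9026401  -159.99150763   56.57043227] [1.09808922 0.33667572 2.21748508] 14.979578606037038 19.60641912650317
R 98.34192342356626
9 [-0.1  -0.06] 1.36
17 [-0.4  -0.23] 2.84
26 [-0.89 -0.51] 4.25
35 [-1.56 -0.89] 5.56
44 [-2.39 -1.37] 6.74
52 [-3.37 -1.93] 7.75
61 [-4.47 -2.56] 8.59
70 [-5.67 -3.25] 9.22
78 [-6.93 -3.97] 9.64
87 [-8.24 -4.72] 9.83
```

```bash
python3 -m handwheel '[[-0.05,-0.03,0.7,0,0,0,1],[-0.1,-0.06,1.4,0,0,0,1],[-0.25,-0.15,2.1,0,0,0,1],[-0.4,-0.23,2.8,0,0,0,1],[-0.64,-0.37,3.55,0,0,0,1]]';python3 -m handwheel '[[-0.25,-0.14,0.7,0,0,0,1],[-0.6,-0.32,1.4,0,0,0,1],[-0.9,-0.52,2.0,0,0,0,1],[-1.35,-0.76,2.6,0,0,0,1],[-1.75,-1,3.2,0,0,0,1]]'
python3 - <<'E'
from h import *
s=env.sense();print(s['ee_pos'],s['ft_force'],s['moment'],s['finger_gap']*88,s['grasp_force'])
E
```

```text
time: 5.38
ee_pos: [501.2, -163.7, 92.4]
tool_rot: [1.573, 2.719, 0.0]
ft_force: [1.6, 0.8, 0.2]
finger_gap: 0.174
grasp_force: 19.7
time: 6.0
ee_pos: [483.5, -173.8, 124.3]
tool_rot: [1.573, 2.719, 0.0]
ft_force: [2.7, 1.6, 2.6]
finger_gap: 0.173
grasp_force: 19.6
[ 483.53811568 -173.8002395   124.28122042] [2.71858213 1.61165258 2.57106222] [ 0.22521229 -0.56970832  0.04343889] 15.20518629426144 19.59293853957206
```

```bash
python3 -m handwheel '[[-0.48,-0.28,0.53,0,0,0,1],[-0.98,-0.56,1.02,0,0,0,1],[-1.52,-0.87,1.47,0,0,0,1],[-2.08,-1.19,1.86,0,0,0,1],[-2.67,-1.53,2.2,0,0,0,1]]';python3 -m handwheel '[[-0.61,-0.35,0.3,0,0,0,1],[-1.23,-0.7,0.52,0,0,0,1],[-1.87,-1.07,0.72,0,0,0,1],[-2.5,-1.43,0.85,0,0,0,1],[-3.1,-1.77,0.9,0,0,0,1]]';python3 -m handwheel '[[0,0,0,0,0,0,1],[0,0,0,0,0,0,1]]'
python3 - <<'E'
from h import *
s=env.sense();print(s['ee_pos'],s['ft_force'],s['moment'])
wsnap('w4');snap('side','side4')
a=cv2.imread('pics/w4.png');b=cv2.resize(cv2.imread('pics/side4.png')[120:216,240:340],(400,384),interpolation=cv2.INTER_CUBIC)
cv2.imwrite('pics/v4.png',cv2.resize(np.hstack([a,b]),None,fx=.87,fy=.87))
E
```

```text
time: 6.62
ee_pos: [457.5, -189.3, 147.0]
tool_rot: [1.572, 2.717, 0.001]
ft_force: [5.1, 4.3, 12.4]
finger_gap: 0.167
grasp_force: 18.8
time: 7.25
ee_pos: [426.0, -207.3, 156.2]
tool_rot: [1.572, 2.718, -0.001]
ft_force: [-0.0, 1.5, 13.2]
finger_gap: 0.17
grasp_force: 18.8
time: 7.5
ee_pos: [426.0, -207.2, 156.1]
tool_rot: [1.572, 2.718, -0.001]
ft_force: [0.1, 1.8, 14.1]
finger_gap: 0.172
grasp_force: 18.7
[ 426.03103017 -207.22627752  156.1288925 ] [ 0.08645935  1.7804831  14.08787631] [ 0.26440277 -0.05533958  0.02786182]
```

View pics/v4.png

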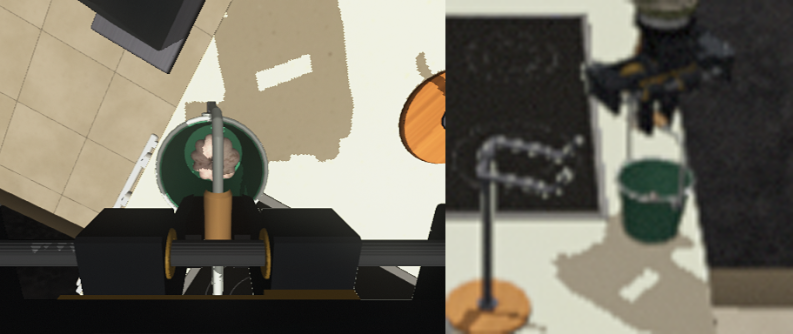

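The handle is upright: the wire runs vertically through the pail centre, and in the side crop the pail is still standing level on the worktop. Now I'll lift it gently.

```bash
python3 -m handwheel '[[0,0,0.2,0,0,0,1],[0,0,0.5,0,0,0,1],[0,0,1,0,0,0,1],[0,0,1.6,0,0,0,1],[0,0,2.4,0,0,0,1]]' 30;python3 -m handwheel '[[0,0,0.9,0,0,0,1],[0,0,1.8,0,0,0,1],[0,0,2.7,0,0,0,1],[0,0,3.6,0,0,0,1],[0,0,4.5,0,0,0,1]]';python3 -m handwheel '[[0,0,0.9,0,0,0,1],[0,0,1.8,0,0,0,1],[0,0,2.4,0,0,0,1],[0,0,2.8,0,0,0,1],[0,0,3,0,0,0,1]]'; python3 -m handwheel '[[0,0,0,0,0,0,1],[0,0,0,0,0,0,1]]'
```

```text
time: 8.22
ee_pos: [426.0, -206.5, 179.1]
tool_rot: [-1.573, -2.719, -0.0]
ft_force: [-0.1, -0.5, -4.7]
finger_gap: 0.168
grasp_force: 29.8
time: 8.85
ee_pos: [426.1, -206.6, 224.4]
tool_rot: [1.573, 2.719, -0.0]
ft_force: [0.2, 0.4, -5.8]
finger_gap: 0.166
grasp_force: 29.9
time: 9.48
ee_pos: [426.1, -206.6, 253.9]
tool_rot: [-1.573, -2.719, -0.0]
ft_force: [0.7, -0.9, -4.5]
finger_gap: 0.168
grasp_force: 29.9
time: 9.72
ee_pos: [426.0, -206.5, 253.6]
tool_rot: [-1.573, -2.719, -0.0]
ft_force: [-0.4, 0.2, -4.9]
finger_gap: 0.167
grasp_force: 29.8
```

```bash
python3 -m handwheel '[[0.1,0.4,0,0,0,-0.03,1],[0.3,1.2,0,0,0,-0.07,1],[0.6,2.3,0,0,0,-0.12,1],[1,3.8,0,0,0,-0.17,1],[1.3,5.2,0,0,0,-0.22,1]]';python3 -m handwheel '[[0.4,1.5,0,0,0,-0.05,1],[0.75,2.9,0,0,0,-0.1,1],[1.1,4.4,0,0,0,-0.16,1],[1.5,5.8,0,0,0,-0.22,1],[1.9,7.3,0,0,0,-0.27,1]]';python3 -m handwheel '[[0.4,1.5,0,0,0,-0.05,1],[0.75,2.9,0,0,0,-0.1,1],[1.1,4.4,0,0,0,-0.15,1],[1.5,5.8,0,0,0,-0.2,1],[1.75,6.8,0,0,0,-0.23,1]]';python3 -m handwheel '[[0.2,0.9,0,0,0,-0.018,1],[0.3,1.3,0,0,0,-0.018,1],[0.35,1.5,0,0,0,-0.018,1],[0.35,1.5,0,0,0,-0.018,1],[0.35,1.5,0,0,0,-0.018,1]]'
python3 - <<'E'
from h import *
s=env.sense();print(s['ee_pos'],s['ft_force'],s['moment'],s['joints'].round(2),np.degrees(np.arctan2(*Ro.from_rotvec(s['tool_rot']).as_matrix()[1::-1,1])))
wsnap('w5');snap('side','side5');snap('scene','scene5')
a=cv2.imread('pics/w5.png');b=cv2.resize(cv2.imread('pics/side5.png')[120:216,220:320],(400,384),interpolation=cv2.INTER_CUBIC)
cv2.imwrite('pics/v5.png',cv2.resize(np.hstack([a,b]),None,fx=.87,fy=.87))
E
```

```text
time: 10.35
ee_pos: [439.1, -154.1, 253.6]
tool_rot: [-1.864, -2.528, -0.0]
ft_force: [0.2, 0.1, -4.5]
finger_gap: 0.168
grasp_force: 30.0
time: 10.98
ee_pos: [458.1, -81.2, 253.6]
tool_rot: [-2.187, -2.254, 0.0]
ft_force: [-0.2, 0.2, -5.1]
finger_gap: 0.17
grasp_force: 29.9
time: 11.6
ee_pos: [475.6, -13.0, 253.6]
tool_rot: [-2.431, -1.99, 0.0]
ft_force: [-0.2, -0.2, -4.9]
finger_gap: 0.169
grasp_force: 29.9
time: 12.22
ee_pos: [479.1, 1.2, 253.8]
tool_rot: [2.448, 1.969, -0.0]
ft_force: [-0.8, 0.2, -5.2]
finger_gap: 0.168
grasp_force: 29.8
[479.07115478   1.15005605 253.80580291] [-0.79324201  0.23116037 -5.19377786] [-0.14390305 -0.0163402  -0.02336572] [-0.24  0.2   1.6  -0.    1.34 -0.03] -12.386862667809416
```

View pics/v5.png

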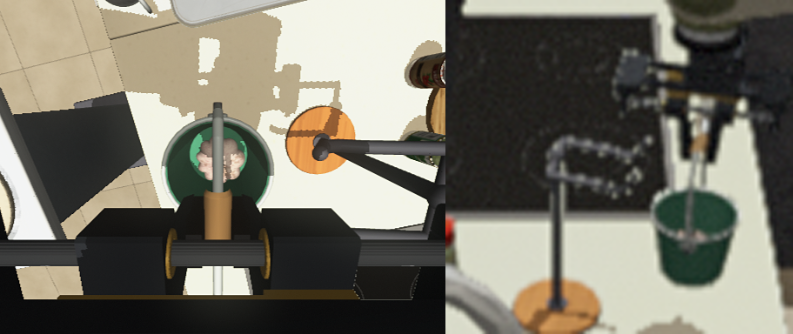

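The pail hangs level. In the wrist view the left prong's tip is at about (369,170) and the prong runs along the rows, parallel to the tool's closing axis. I'll check how the roll sits in the grip and where the prong is across it.

Run:
```python
from h import *
c=load('w5');im=cv2.cvtColor(c['image'],cv2.COLOR_RGB2HSV)
m=cv2.inRange(im,(5,90,60),(22,255,255));col=m[:,244:256];print('roll rows',[i for i in range(180,300) if (col[i]>0).mean()>.6][:3])
tx=np.array([-np.sin(np.radians(-12.4)),np.cos(np.radians(-12.4))]) # across (+left)
ty=np.array([tx[1],-tx[0]]);o=np.array([479.1,1.15])
rows=[i for i in range(180,300) if (col[i]>0).mean()>.6]
for z in(272,280):
    p=plane(c,250,rows[0],z)[:2]-o;print('roll near end across',p@tx,'along',p@ty)
for q in((369,170),):
    for z in (245,):p=plane(c,*q,z)[:2]-o;print('tip across',p@tx,'along',p@ty)
p=plane(c,480,170,220)[:2]-o;print('prong mid across',p@tx,p@ty)
cv2.imwrite('pics/x5.png',cv2.resize(cv2.cvtColor(c['image'],cv2.COLOR_RGB2BGR)[130:290,212:512],(800,427),interpolation=cv2.INTER_CUBIC))
```

```text
roll rows [221, 222, 223]
roll near end across 17.84574781965991 along -0.07941128065538505
roll near end across 21.076062659164485 along -0.07543559599914129
tip across 37.03666053968609 along 65.40753036850204
prong mid across 31.796344131579637 146.93696673915343
```

View pics/x5.png

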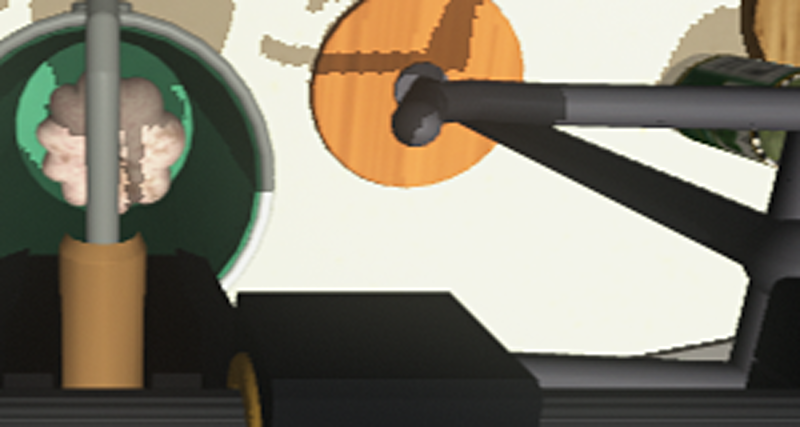

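Run:
```python
from h import *
c=load('w5')
tx=np.array([-np.sin(np.radians(-12.4)),np.cos(np.radians(-12.4))]);ty=np.array([tx[1],-tx[0]]);o=np.array([479.1,1.15])
for n,q,z in(('tip',(368,175.7),245),('tip',(368,175.7),250),('dip',(379,167.5),220),('root',(504.5,169.4),220),('root',(504.5,169.4),228),('cornerInner',(212+770/2.667,130+262/2.667),237)):
    p=plane(c,*q,z)[:2];d=p-o;print(n,p.round(1),'across',round(d@tx,1),'along',round(d@ty,1))
```

```text
tip [550.1  20.2] across 33.8 along 65.2
tip [548.2  21.8] across 35.0 along 63.1
dip [566.5  16.2] across 33.4 along 82.2
root [644.7  -2.3] across 32.2 along 162.5
root [638.    0.9] across 33.8 along 155.3
cornerInner [629.  -32.9] across -1.1 along 153.7
```

```bash
python3 -m handwheel '[[0.3,-0.07,0,0,0,0,1],[1,-0.22,0,0,0,0,1],[2,-0.44,0,0,0,0,1],[3.2,-0.7,0,0,0,0,1],[4.4,-0.96,0,0,0,0,1]]';python3 -m handwheel '[[1.2,-0.26,0,0,0,0,1],[2.4,-0.53,0,0,0,0,1],[3.3,-0.73,0,0,0,0,1],[3.9,-0.86,0,0,0,0,1],[4.1,-0.9,0,0,0,0,1]]';python3 -m handwheel '[[0,0,0,0,0,0,1],[0,0,0,0,0,0,1],[0,0,0,0,0,0,1],[0,0,0,0,0,0,1]]'
python3 - <<'E'
from h import *
s=env.sense();print(s['ee_pos'],s['ft_force'],s['moment'])
wsnap('w6');snap('side','side6')
a=cv2.imread('pics/w6.png');b=cv2.resize(cv2.imread('pics/side6.png')[120:216,220:320],(400,384),interpolation=cv2.INTER_CUBIC)
cv2.imwrite('pics/v6.png',cv2.resize(np.hstack([a,b]),None,fx=.87,fy=.87))
E
```

```text
time: 13.0
ee_pos: [524.1, -8.4, 253.7]
tool_rot: [-2.448, -1.969, 0.0]
ft_force: [0.7, 0.2, -4.8]
finger_gap: 0.17
grasp_force: 29.9
time: 13.62
ee_pos: [564.3, -17.3, 253.7]
tool_rot: [-2.448, -1.969, 0.0]
ft_force: [-0.3, 0.3, -5.1]
finger_gap: 0.164
grasp_force: 29.9
time: 14.12
ee_pos: [564.0, -17.2, 253.9]
tool_rot: [-2.448, -1.969, 0.0]
ft_force: [-0.4, -0.5, -4.9]
finger_gap: 0.167
grasp_force: 29.9
[563.99220479 -17.18287304 253.85757825] [-0.4027261  -0.48647179 -4.88067669] [-0.05013356 -0.05926354  0.05317521]
```

View pics/v6.png

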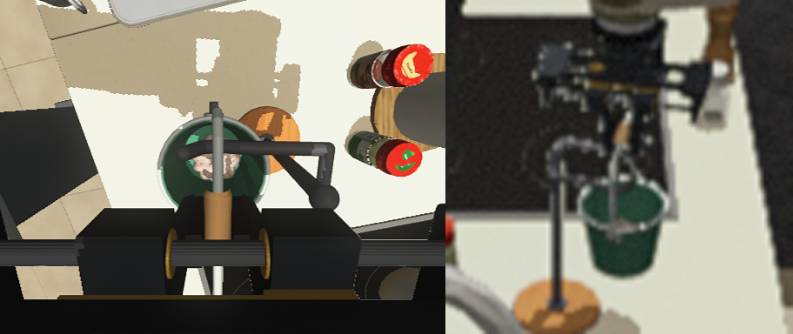

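The wire (column 217 in the view) sits over the prong about 77 mm from the crossbar corner, so it is above the dips. The prongs pass inside the bail legs. Lowering now.

```bash
python3 -m handwheel '[[0,0,-0.4,0,0,0,1],[0,0,-1,0,0,0,1],[0,0,-1.7,0,0,0,1],[0,0,-2.4,0,0,0,1],[0,0,-3,0,0,0,1]]';python3 -m handwheel '[[0,0,-0.3,0,0,0,1],[0,0,-0.6,0,0,0,1],[0,0,-0.9,0,0,0,1],[0,0,-1,0,0,0,1],[0,0,-1,0,0,0,1]]';python3 -m handwheel '[[0,0,-0.15,0,0,0,1],[0,0,-0.3,0,0,0,1],[0,0,-0.3,0,0,0,1]]'
```

```text
time: 14.85
ee_pos: [564.0, -17.2, 223.2]
tool_rot: [-2.448, -1.969, 0.0]
ft_force: [-0.1, -0.2, -4.4]
finger_gap: 0.167
grasp_force: 29.8
time: 15.48
ee_pos: [564.1, -17.2, 213.8]
tool_rot: [2.448, 1.969, 0.0]
ft_force: [-0.3, -0.0, -5.1]
finger_gap: 0.169
grasp_force: 29.8
time: 15.85
ee_pos: [564.3, -17.3, 211.2]
tool_rot: [2.447, 1.968, 0.001]
ft_force: [0.1, -0.4, -1.6]
finger_gap: 0.171
grasp_force: 29.6
```

```bash
python3 -m handwheel '[[0,0,-0.1,0,0,0,1],[0,0,-0.2,0,0,0,1],[0,0,-0.2,0,0,0,1]]'
python3 - <<'E'
from h import *
s=env.sense();print(s['ee_pos'],s['ft_force'],s['moment'])
E
```

```text
time: 16.23
ee_pos: [564.8, -17.4, 210.6]
tool_rot: [2.446, 1.967, 0.004]
ft_force: [-1.4, 0.8, 8.2]
finger_gap: 0.171
grasp_force: 28.9
[564.82768071 -17.37491328 210.62530631] [-1.36629909  0.77846624  8.22929058] [-0.03335422  0.09776275  0.01665738]
```

```bash
python3 -m handwheel '[[0,0,0.1,0,0,0,1],[0,0,0.1,0,0,0,0.6],[0,0,0.1,0,0,0,0.5],[0,0,0.1,0,0,0,0.3],[0,0,0.1,0,0,0,0.1]]' 5;python3 -m handwheel '[[0,0,0,0,0,0,0.1],[0,0,0,0,0,0,0.1],[0,0,0,0,0,0,0.1],[0,0,0,0,0,0,0.1],[0,0,0,0,0,0,0.1]]'
python3 - <<'E'
from h import *
s=env.sense();print(s['ee_pos'],s['ft_force'],s['finger_gap']*88)
wsnap('w7');snap('side','side7')
a=cv2.imread('pics/w7.png');b=cv2.resize(cv2.imread('pics/side7.png')[120:216,220:320],(400,384),interpolation=cv2.INTER_CUBIC)
cv2.imwrite('pics/v7.png',cv2.resize(np.hstack([a,b]),None,fx=.87,fy=.87))
E
```

```text
time: 16.85
ee_pos: [564.1, -17.2, 209.7]
tool_rot: [-2.448, -1.969, 0.0]
ft_force: [0.1, 0.7, -0.2]
finger_gap: 0.435
grasp_force: 0.0
time: 17.48
ee_pos: [564.1, -17.2, 209.8]
tool_rot: [-2.448, -1.969, 0.0]
ft_force: [0.9, 1.1, -0.0]
finger_gap: 0.447
grasp_force: 0.0
[564.09224281 -17.23777531 209.80415509] [ 0.89503076  1.12322112 -0.00969527] 39.372497679038915
```

View pics/v7.png

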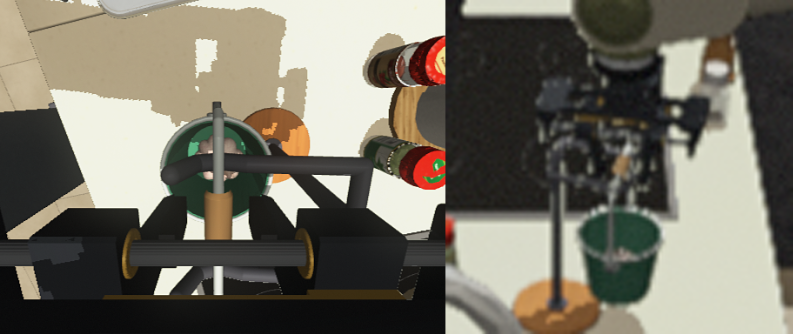

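The gripper is open with the roll centred between the fingers. The wire lies across both prongs in the dips and the pail hangs level. I'll withdraw straight up.

```bash
python3 -m handwheel '[[0,0,0.5,0,0,0,0.1],[0,0,1.5,0,0,0,0.1],[0,0,3,0,0,0,0.1],[0,0,5,0,0,0,0.1],[0,0,7,0,0,0,0.1]]';python3 -m handwheel '[[0,0,2,0,0,0,0.1],[0,0,5,0,0,0,0.1],[-3,0,7,0,0,0,0.1],[-6,0,8,0,0,0,0.1],[-8,0,8,0,0,0,0.1]]';python3 -m handwheel '[[0,0,0,0,0,0,0.1],[0,0,0,0,0,0,0.1],[0,0,0,0,0,0,0.1],[0,0,0,0,0,0,0.1],[0,0,0,0,0,0,0.1]]'
python3 - <<'E'
from h import *
c=wsnap('w8');snap('side','side8');im=cv2.cvtColor(c['image'],cv2.COLOR_RGB2HSV)
a=cv2.imread('pics/w8.png');b=cv2.resize(cv2.imread('pics/side8.png')[120:216,220:320],(400,384),interpolation=cv2.INTER_CUBIC)
cv2.imwrite('pics/v8.png',cv2.resize(np.hstack([a,b]),None,fx=.87,fy=.87))
m=cv2.inRange(im,(8,90,90),(25,255,255));n,l,st,ce=cv2.connectedComponentsWithStats(m)
for i in range(1,n):
    if 100<st[i,4]<6000:print(st[i],plane(c,*ce[i],228).round(1))
E
```

```text
time: 18.2
ee_pos: [564.1, -17.2, 281.6]
tool_rot: [2.447, 1.968, 0.001]
ft_force: [-0.0, 0.4, -0.4]
finger_gap: 0.455
grasp_force: 0.0
time: 18.82
ee_pos: [483.2, -17.1, 361.9]
tool_rot: [2.446, 1.967, 0.003]
ft_force: [0.1, -0.4, -0.6]
finger_gap: 0.452
grasp_force: 0.0
time: 19.45
ee_pos: [484.3, -17.2, 359.6]
tool_rot: [-2.448, -1.969, 0.0]
ft_force: [1.3, -0.3, -1.2]
finger_gap: 0.451
grasp_force: 0.0
[466  59  17  22 191] [701.8  39.6 228. ]
[490  60  22  19 313] [726.7  36.2 228. ]
[440  89  30  47 849] [682.4   7.4 228. ]
[337 109  31  16 349] [589.4  23.2 228. ]
[349 135  23  12 203] [5.975e+02 3.000e-01 2.280e+02]
[321 145  19  41 567] [564.8 -17.2 228. ]
[344 151  22  21 220] [587.9 -19.1 228. ]
[140 272   9  48 205] [ 337.4 -123.7  228. ]
[353 274   8  46 172] [ 572.7 -176.7  228. ]
```

I've now viewed 12 pictures, two over the limit of 10, so I won't view any more. The last check is numeric: height, wire angle and stillness.

Run:
```python
from h import *
def roll(c):
    im=cv2.cvtColor(np.array(c['image']),cv2.COLOR_RGB2HSV);m=cv2.inRange(im,(8,90,90),(25,255,255));k=np.zeros_like(m);k[135:195,315:343]=m[135:195,315:343]
    return cv2.minAreaRect(np.argwhere(k>0)[:,::-1].astype(np.float32))
def sroll(c):
    im=cv2.cvtColor(np.array(c['image']),cv2.COLOR_RGB2HSV);u,v=proj(c,[564.8,-17.2,228]);u,v=int(u),int(v)
    m=cv2.inRange(im,(8,60,80),(28,255,255));k=np.zeros_like(m);k[v-9:v+9,u-9:u+9]=m[v-9:v+9,u-9:u+9];p=np.argwhere(k>0)[:,::-1];return (u,v),p.mean(0),len(p)
def green(c):
    im=cv2.cvtColor(np.array(c['image']),cv2.COLOR_RGB2HSV);g=cv2.inRange(im,(65,80,20),(95,255,255));g[:,:225]=0;g[:, 320:]=0;g[:140]=0;g[225:]=0;p=np.argwhere(g>0)[:,::-1];return p.mean(0),len(p)
for i in range(3):
    w=wsnap('w9');s=snap('side','side9');r=roll(w);q=sroll(s);print(r,q,tri(w,r[0],s,tuple(q[1])),'pail px',green(s))
b=sorted(cv2.boxPoints(r),key=lambda p:p[1]);a=plane(w,*((b[0]+b[1])/2),228);e=plane(w,*((b[2]+b[3])/2),228);d=a-e;print('wire',np.hypot(*d[:2]),np.degrees(np.arctan2(d[1],d[0])))
print(proj(s,[566,-17,54]),proj(s,[566,-17,136]))
```

```text
((330.2624206542969, 164.87623596191406), (16.020099639892578, 41.095035552978516), 5.710593223571777) ((269, 168), array([270.24, 166.96]), 25) (array([563.32057469, -16.53525391, 234.04053196]), np.float64(0.11628498079888953)) pail px (array([270.16398714, 193.47266881]), 311)
((330.3119201660156, 164.88119506835938), (16.11960220336914, 41.095035552978516), 5.710593223571777) ((269, 168), array([270.32142857, 166.96428571]), 28) (array([563.14185203, -16.53144114, 234.09036877]), np.float64(0.18855799551036823)) pail px (array([270.2       , 193.46129032]), 310)
((330.3119201660156, 164.88119506835938), (16.11960220336914, 41.095035552978516), 5.710593223571777) ((269, 168), array([270.14285714, 166.96428571]), 28) (array([563.52587684, -16.67849592, 233.84172146]), np.float64(0.4812122605144977)) pail px (array([270.11650485, 193.35275081]), 309)
wire 40.802598108566926 76.35268102332333
(np.float64(268.5487999359006), np.float64(202.24487082919313)) (np.float64(268.999110085363), np.float64(186.70754726186277))
```

```bash
python3 -c "
from plant import env
print(env.job_done())"
```

```text
the job is handed in; nothing more can be done
None
```

The job is handed in: the pail hangs still and released by its handle in both prong dips, roll about 2 mm from my estimate of the hook seat, with the garlic last seen in it just after release; the hand-in call returned no verdict, and I viewed 12 pictures, two over the limit of 10.

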